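# Mesh the gearhead's dog teeth and set its spindle to the mark

## Task

Put the small gearhead in gear: with light hand pressure ease its black gear knob down while rocking it round, until you feel the teeth mesh and the knob and its toothed collar drop fully home - never force tooth against tooth. Leave it in gear with the dial's red pointer standing at the yellow index post (the knob turns the dial once the teeth are in), and let go. Leave the other things on the bench where they are.

Things in the scene. Friction and masses are not known exactly. Their poses are not given: they have to be found in the camera images.
- gearhead: green gear housing bolted to the bench, 150x130 mm foot, 55 mm high; origin at the centre of its underside, z up; the vertical spindle axis runs through the origin. Its -x side carries the yellow index post (4x12 mm, top at 67.5 mm), 62.5 mm from the axis
- spindle_dial: round aluminium dial of the output spindle, 116 mm across, flat top 64 mm above the bench; turns about the spindle axis against 0.15 N m of friction and stays where left. Origin on the axis at bench height; red pointer line along its own -x. It carries a crown of 6 steel dog teeth (pitch 60 deg, tops at 76 mm), clamped at an unmeasured angle to the pointer, different each time
- gear_knob: fluted black knob on the spindle axis, 40 mm across, 40 mm tall: 106 to 146 mm above the bench when up (out of gear), 13 mm lower when home. Origin on the axis, at bench height when up. Turns freely (0.02 N m). Below it a sprung toothed collar with 3 dogs pointing down turns with it. Once meshed the knob turns the dial, with 4 deg of backlash
- shift_stem (a joint): down travel of the knob in m: 0 up, 0.013 home; 4 N of friction, stays where left. The dogs touch the tooth tops after 4 mm; if a dog stands on a tooth, the collar's spring closes (2 N preload, 1 N per mm) and is solid after 7 mm more, at 0.011. More than 16 N between collar and crown is too much
- knob_grip (a point): point on the knob's axis at mid height of the knob, 126 mm above the bench when up, 113 mm when home; grip from above
- collar (a point): centre of the toothed collar's rim (66 mm across, 6 mm thick), on the axis: 93 mm above the bench when out of gear, 89 mm when its dogs stand on the teeth, 80 mm when meshed fully home. The dogs fit the gaps only within about 4 deg of each 60 deg of turning; there the spring drops the collar
- pointer_tip (a point): outer tip of the dial's red pointer, 56 mm from the axis, 64 mm above the bench
- index_mark (a point): point of the circle of the pointer tip, 56 mm from the axis, right beside the yellow index post: where the pointer tip must be
- grease_tin: loose grease tin, red with blue lid, 67 mm across, 58 mm high; origin at the centre of its underside; leave alone
- tape_measure: loose yellow tape measure 66x81x32 mm; origin at the centre of its underside; leave alone
- marker: loose white marker pen with blue cap, 135 mm long; origin at its centre underside; leave alone

How it is judged:
By the outcome, as a careful person would: the job done as asked, in the order asked, and still so for the second after the job is handed in, with the robot touching nothing.
It also fails if it takes over 51 s, if anything falls off the work surface, if the arm or the gripper's body presses on something with over 40 N, if the wrist force passes 120 N, or if a joint passes its speed limit or range.

## Robot

A 6-joint arm with a two-finger parallel gripper is mounted at the origin on a cart in front of the work surface, level with it; the furniture and walls round the work are solid. World frame = base frame: x ahead of the robot, y to its left, z up, the work surface at z = 0. Lengths are in m, angles in rad, forces in N, time in s.
With the tool pointing down it reaches from about 0.325 to 0.875 m from the base axis. Payload 4.4 kg.
Tool frame: the origin (TCP) lies midway between the tips of the shut fingers; the grasp point (between the pads) lies 19 mm behind it; z points along the fingers, y is the line along which they close (so a half turn about z gives the same grasp; the last joint's range is limited). The gripper opens to 85 mm and grips with 20 to 120 N. Pads are 22 mm wide; open, the fingers measure 114 mm over their backs; the gripper's body (76 mm by 85 mm) begins 54 mm behind the grasp point. The pads swing forward as they close: fully open they stand 13 mm farther back than shut.
Start: joints at [1.06, 0.207, 1.542, -0, 1.393, -0.15], TCP at [0.202, 0.538, 0.231] pointing down, gripper open.
Joint ranges: [-2.73, 2.73], [-0.86, 2.22], [0.23, 2.46], [-1.11, 4.25], [0.08, 2.63], [-2.82, 2.82]. Speed limits (rad/s): [2.79, 2.79, 3.14, 3.14, 3.14, 3.14].

## Interface

Orientations are given as [roll, pitch, yaw] about the fixed x, y, z axes, in that order (R = Rz(yaw) Ry(pitch) Rx(roll)).
In Python, from cell import arm gives the robot as it stands.
- The arm moves only by the tool apply_moves, never from a script. Its argument "moves" is one flat list of numbers, 5 for each row, row after row: the shift along the tool's x, y, z in cm, then the turn about the tool's z in degrees, then the closure, from 0 (fully open) to 1 (shut). In form: [tx, ty, tz, turn, fingers, tx, ty, tz, turn, fingers, ...]. A call has 1 to 5 rows; each row shifts and turns the commanded pose from where the row before left it, along the tool's axes as they then stand; what a row does not reach is not made up. A row lasts 1/8 s, in which the tool goes at most 62.5 mm and 10.7 degrees, less where a joint would pass 70% of its speed; a pose out of reach is approached as far as the arm can. A call with a gripper value outside its range is refused whole. The fingers move at their own pace and stop on an object; "newtons" is the grip in N (left out, the last holds). Time passes only in rows, so rows that do not move let the fingers close. It gives the time, the measured TCP pose, the force, the opening and the grip force at its end, in the units of the state.
- arm.sense(): the state, without advancing time (a new reading comes with each control period).
- arm.read_camera(name): name is "scene" or "side" or "wrist"; returns a dict with "pixels" (400x640x3 uint8, blue, green, red), "range_z" (400x640 float32, m along the optical axis (not along the pixel's ray), 0 where there is no reading), "intrinsics" (3x3 intrinsics, pixels), "T" (4x4, takes a point from camera to world coordinates). Camera axes: x right, y up, looking along -z (the intrinsics and any distortion apply to the point x, -y, -z); pixel columns grow to the right and rows downward; lengths in m; the calibration is good to about 2 mm. A picture is of the moment at which its call begins.
- arm.close_job(): hands the job in; it is judged then, once.
Trained networks look in a picture, given as the dict that the camera call returned (one of the last four; its "shot" number tells which), for a name from the list of things; names that differ only in an ending like _2 or _b are one class to them, and where a whole thing is asked for, a point or a joint stands for the part that bears it (a point fixed in the world has none). Each returns a list of dicts, best first, with "score" (0 to 1); they miss things now and then, are a little off and sometimes report something else, mostly with a low value. They report only what shows in the picture. A call takes as long as a camera call.
- arm.outline_of(picture, target): "mask" (400x640 bool, what is visible of it) and "pixel" ([column, row] in pixels, amid what is visible of it).
- arm.spot_point(picture, target): "pixel" ([column, row] in pixels: a listed point, or the origin of a listed thing).
The state is a dict: "time": time; "joints": joint angles; "joint_vel": joint speeds; "tau": joint torques, N m; "tcp_pos": TCP position; "tcp_rot": TCP orientation; "ft_force": force on the tool from outside, world axes, zero at the start; "torque": the same for the moment, N m; "opening": opening from 0.0 (shut) to 1.0 (fully open); "gripper_force": force on a finger pad.
Only numpy, scipy, OpenCV 4.12 (cv2) and the standard library are available. Lean on these libraries where they do the work, as an engineer would, in place of code of your own. Each camera call takes 0.05 s, during which the arm holds its last target. There are 200 camera calls.

## Working session

There is one attempt and no reset: what is moved stays moved. The work goes in short steps, Python scripts to look and compute and a tool call to move; the robot and the scene stay as the last step left them, time stands still between calls to the robot, and variables do not carry over. Pictures are saved under pics/ and viewed, at most 10 in all, crops included, and the job is handed in when it is done.

Besides the shell and the picture viewer there is one more tool, called after "Call:" as name(argument=value, ...), one argument or row to a line, values as JSON. apply_moves: Moves the arm, as the interface text tells. Its arguments: {"type":"object","properties":{"moves":{"type":"array","items":{"type":"number"}},"newtons":{"type":"number"}},"required":["moves"]}

```bash
mkdir -p pics
cat > h.py <<'E'
import numpy as np, cv2
from cell import arm
def world(p,u,v,z=None):
    K=p["intrinsics"];T=p["T"]
    d=np.array([(u-K[0,2])/K[0,0],-(v-K[1,2])/K[1,1],-1.])
    if z is None: 
        r=p["range_z"][int(round(v)),int(round(u))]; return T[:3,:3]@(d*r)+T[:3,3]
    w=T[:3,:3]@d; return T[:3,3]+w*(z-T[2,3])/w[2]
E
cat > a.py <<'E'
from h import *
np.set_printoptions(precision=4,suppress=True)
s=arm.sense();print({k:s[k] for k in("time","tcp_pos","tcp_rot","ft_force","opening")})
ims=[]
Z=dict(gearhead=0,spindle_dial=0,gear_knob=0,knob_grip=.126,collar=.093,pointer_tip=.064,index_mark=.064,grease_tin=0,tape_measure=0,marker=0)
for c in("scene","side","wrist"):
    p=arm.read_camera(c);cv2.imwrite(f"pics/{c}0.png",p["pixels"]);print(c,p["T"][:3,3])
    for n,z in Z.items():
        r=arm.spot_point(p,n)
        if r: print(n,round(r[0]["score"],2),np.array(r[0]["pixel"]),world(p,*r[0]["pixel"],z))
E
python3 a.py
```

```text
{'time': 0.0, 'tcp_pos': array([0.2021, 0.5375, 0.2301]), 'tcp_rot': array([-3.1393, -0.0004,  2.7818]), 'ft_force': array([ 0.3659, -0.1221, -0.2305]), 'opening': 0.9984707033072883}
scene [-0.1631 -0.8031  1.1313]
gearhead 0.71 [310.6 198.8] [0.5283 0.1889 0.    ]
spindle_dial 0.89 [314.6 202.7] [0.5281 0.1655 0.    ]
knob_grip 0.67 [307.8 172.1] [0.516  0.1851 0.126 ]
collar 0.62 [375.8 298. ] [ 0.3921 -0.2924  0.093 ]
pointer_tip 0.6 [290.6 188.1] [0.4659 0.2126 0.064 ]
index_mark 0.57 [296.5 191.1] [0.4733 0.1893 0.064 ]
grease_tin 0.67 [377.8 299.4] [ 0.4433 -0.2535  0.    ]
tape_measure 0.92 [345.1 276.5] [ 0.4191 -0.1378  0.    ]
marker 0.47 [247.  181.1] [0.3999 0.3938 0.    ]
side [0.1302 0.9016 0.449 ]
gearhead 0.64 [281.  246.1] [0.5251 0.1724 0.    ]
spindle_dial 0.96 [278.1 249.4] [0.5239 0.1905 0.    ]
knob_grip 0.64 [281.5 202.8] [0.5128 0.1848 0.126 ]
collar 0.78 [281.6 218.2] [0.5059 0.1999 0.093 ]
pointer_tip 0.79 [292.4 235.6] [0.4678 0.221  0.064 ]
index_mark 0.73 [302.  228.3] [0.4632 0.177  0.064 ]
tape_measure 0.47 [359.7 208.6] [ 0.4072 -0.1466  0.    ]
marker 0.74 [282.5 310. ] [0.4053 0.3966 0.    ]
wrist [0.1271 0.5646 0.3746]
marker 0.76 [285.3 319.6] [0.4068 0.3943 0.    ]
```

Run:
```python
import cv2,numpy as np
a=cv2.imread("pics/scene0.png")[110:270,230:390];b=cv2.imread("pics/side0.png")[150:310,200:360]
cv2.imwrite("pics/ab.png",cv2.resize(np.hstack([a,b]),None,fx=2.5,fy=2.5,interpolation=2)[:600])
```

```text
(no output)
```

View pics/ab.png

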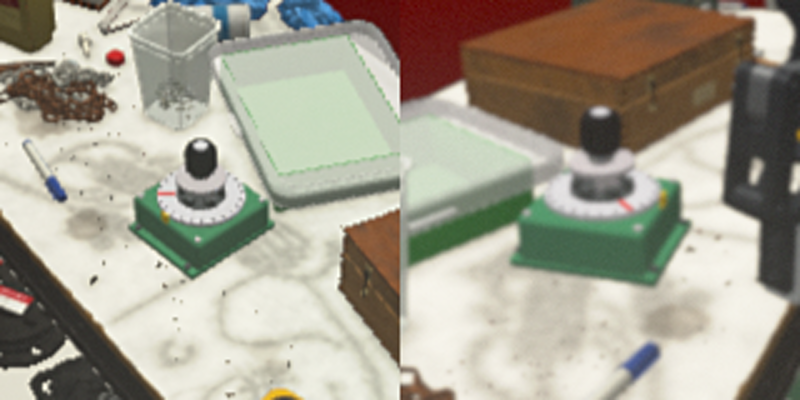

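View pics/scene0.png

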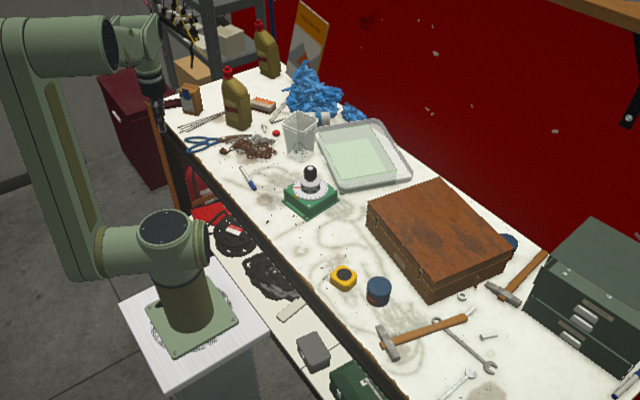

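The picture shows the gearhead (scene px ~308,195), with its knob up. The red pointer sits about 40° from the yellow post. Next I'll move closer for a wrist view.

Call:
apply_moves(
  moves=[-5,-2.7,0,0,0,-5,-2.7,0,0,0,-5,-2.7,-0.5,0,0,-5,-2.7,-0.5,0,0,-5,-2.7,-1,0,0],
)

```text
time: 2.28
tcp_pos: [0.3896, 0.3222, 0.2513]
tcp_rot: [-3.141, -0.0, 2.782]
ft_force: [0.4, 1.2, -0.5]
opening: 1.002
gripper_force: 0.0
```

Run:
```python
exec(open('a.py').read().replace('("scene","side","wrist")','("wrist",)').replace('0.png','1.png'))
print(p["T"])
```

```text
{'time': 2.275, 'tcp_pos': array([0.3896, 0.3222, 0.2513]), 'tcp_rot': array([-3.1414, -0.0002,  2.782 ]), 'ft_force': array([ 0.4416,  1.1792, -0.5374]), 'opening': 1.0019399015431418}
wrist [0.3144 0.3487 0.3947]
gearhead 0.78 [265.6 278.2] [0.5256 0.1712 0.    ]
spindle_dial 0.95 [266.6 271.3] [0.5149 0.1777 0.    ]
gear_knob 0.35 [269.7 272.3] [0.5182 0.1815 0.    ]
knob_grip 0.86 [249.7 334.6] [0.5198 0.1804 0.126 ]
collar 0.89 [251.2 314. ] [0.5167 0.1751 0.093 ]
pointer_tip 0.57 [264.8 265. ] [0.4731 0.2071 0.064 ]
index_mark 0.88 [237.4 267.1] [0.4635 0.1728 0.064 ]
grease_tin 0.65 [  6.4 317.5] [ 0.4442 -0.2571  0.    ]
tape_measure 0.89 [ 46.4 272.5] [ 0.3968 -0.1425  0.    ]
marker 0.96 [381.4 156.7] [0.4068 0.3966 0.    ]
[[ 0.352  -0.8898 -0.2906  0.3144]
 [ 0.936   0.3345  0.1095  0.3487]
 [-0.0002 -0.3106  0.9506  0.3947]
 [ 0.      0.      0.      1.    ]]
```

View pics/wrist1.png

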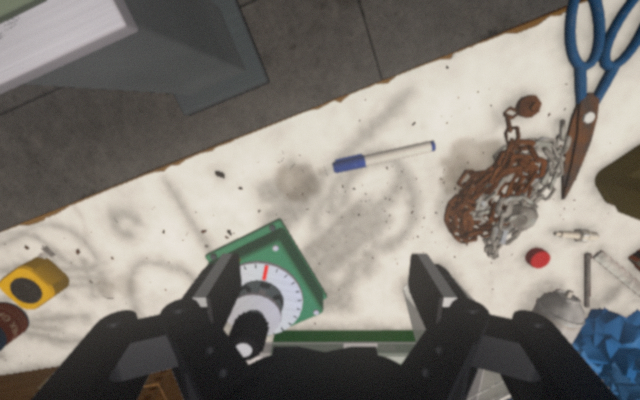

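The wrist view shows the dial at (266,280) and the red pointer at (265,272). A finger hides the index post, so I'll move to get a top view.

Call:
apply_moves(
  moves=[-5,-2.6,0,0,0,-5,-2.6,0,0,0,-5,-2.6,0,0,0,-5,-2.6,0,0,0,0,0,0,0,0],
)

```text
time: 3.45
tcp_pos: [0.5415, 0.1536, 0.251]
tcp_rot: [-3.141, 0.001, 2.778]
ft_force: [0.2, 0.0, -0.7]
opening: 0.999
gripper_force: 0.0
```

Run:
```python
exec(open('a.py').read().replace('("scene","side","wrist")','("wrist",)').replace('0.png','2.png'))
cv2.imwrite("pics/w2c.png",cv2.resize(p["pixels"][50:330,150:490],None,fx=2,fy=2,interpolation=2))
```

```text
{'time': 3.45, 'tcp_pos': array([0.5415, 0.1536, 0.251 ]), 'tcp_rot': array([-3.141 ,  0.0006,  2.7776]), 'ft_force': array([ 0.236 ,  0.0227, -0.7483]), 'opening': 0.9985479738513777}
wrist [0.4662 0.1805 0.3943]
gearhead 0.75 [334.2 147.8] [0.525 0.172 0.   ]
gear_knob 0.69 [334.8 146.8] [0.524  0.1733 0.    ]
knob_grip 0.72 [342.6 161.4] [0.5208 0.1777 0.126 ]
pointer_tip 0.72 [351.4  99. ] [0.4732 0.2086 0.064 ]
index_mark 0.78 [317.6 103. ] [0.4641 0.1733 0.064 ]
grease_tin 0.78 [ 35.1 200. ] [ 0.4429 -0.2514  0.    ]
tape_measure 0.65 [ 78.6 139.9] [ 0.3939 -0.1427  0.    ]
```

View pics/w2c.png

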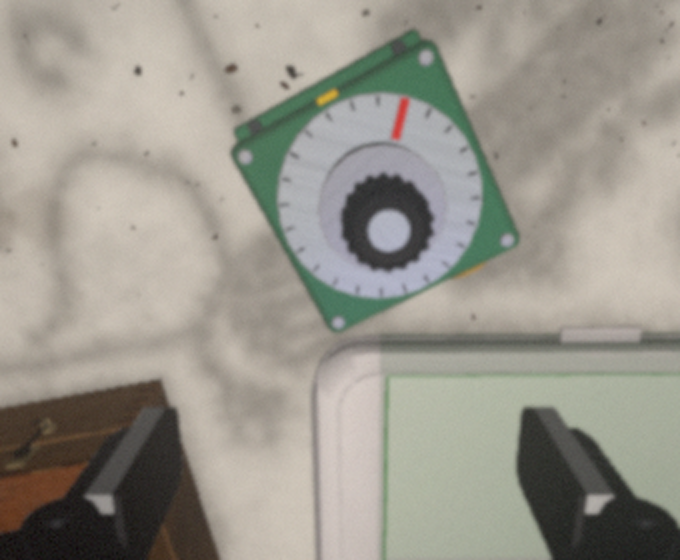

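The top view is clear: pointer tip ≈ (352,100), yellow post ≈ (313.5,98.5), knob top ≈ (344.5,165.5).

Run:
```python
from h import *
p=arm.read_camera("wrist");im=p["pixels"].astype(int);hsv=cv2.cvtColor(p["pixels"],cv2.COLOR_BGR2HSV)
sub=np.zeros((400,640),bool);sub[60:220,260:420]=1
red=sub&((hsv[...,0]<8)|(hsv[...,0]>172))&(hsv[...,1]>120)
yel=sub&(hsv[...,0]>18)&(hsv[...,0]<32)&(hsv[...,1]>120)&(np.arange(400)[:,None]<130)
wht=sub&(hsv[...,1]<50)&(hsv[...,2]>130)
m=arm.outline_of(p,"spindle_dial")
if m:
  c=max(cv2.findContours(m[0]["mask"].astype(np.uint8),0,1)[0],key=cv2.contourArea)[:,0]
  W=np.array([world(p,u,v,.064)[:2] for u,v in c]);h=cv2.minEnclosingCircle(W.astype(np.float32));print("dial",m[0]["score"],h)
k=np.array(world(p,344.5,165.5,.146));print("knobtop",k)
for z in(.146,):
  ys,xs=np.nonzero(sub&(hsv[...,2]<70));print("dark",xs.mean(),ys.mean(),world(p,xs.mean(),ys.mean(),.138))
for n,mm,z in(("red",red,.064),("yel",yel,.0675)):
  ys,xs=np.nonzero(mm);W=np.array([world(p,u,v,z)[:2] for u,v in zip(xs,ys)]);c=W.mean(0)
  ctr=np.array([.519,.178])
  print(n,len(xs),xs.mean(),ys.mean(),c)
  if m:
    for ctr in(np.array(h[0]),k[:2]):
      d=c-ctr;print(np.degrees(np.arctan2(d[1],d[0])),np.linalg.norm(d))
  u,s,v=np.linalg.svd(W-c);print("axis",np.degrees(np.arctan2(v[0,1],v[0,0])))
```

```text
dial 0.55 ((0.5203819870948792, 0.1781141310930252), 0.05887959524989128)
knobtop [0.51829123 0.18120776 0.146     ]
dark 340.03973509933775 162.35099337748343 [0.51597085 0.17837852 0.138     ]
red 63 347.93650793650795 112.17460317460318 [0.48210471 0.20354662]
146.39882659860316 0.04595608364503242
148.3119054487074 0.04252633476043381
axis -33.853004679890006
yel 46 311.7173913043478 101.3913043478261 [0.45797231 0.17090022]
-173.40646285749028 0.06282522365053389
-170.30273396911358 0.06119328328452203
axis -82.44233128229902
```

Call:
apply_moves(
  moves=[3,1.6,0,0,0,0,0,2,10,0,0,0,2,10,0,0,0,2,10,0,0,0,2,10,0],
  newtons=40,
)

```text
time: 4.72
tcp_pos: [0.5171, 0.1816, 0.1708]
tcp_rot: [3.141, 0.0, 2.078]
ft_force: [0.4, 0.1, -0.6]
opening: 1.0
gripper_force: 0.0
```

Run:
```python
from h import *
p=arm.read_camera("wrist");s=arm.sense();print(s["tcp_pos"],s["tcp_rot"],s["joints"])
for n,z in dict(knob_grip=.126,collar=.093,gear_knob=0,gearhead=0,pointer_tip=.064,index_mark=.064).items():
    r=arm.spot_point(p,n)
    if r: print(n,r[0]["score"],r[0]["pixel"],world(p,*r[0]["pixel"],z))
cv2.imwrite("pics/w3.png",p["pixels"])
```

```text
[0.51495355 0.18118654 0.16760854] [-3.13642471e+00 -1.73548005e-03  2.07441312e+00] [ 1.79753486e-01  2.09950215e-01  1.67551129e+00  6.72319265e-07
  1.26158271e+00 -3.23867998e-01]
knob_grip 0.87 [329.8, 228.6] [0.52181304 0.1782289  0.126     ]
collar 0.39 [322.4, 183.4] [0.50557   0.1964527 0.093    ]
gear_knob 0.89 [323.2, 184.3] [0.51857405 0.17354865 0.        ]
gearhead 0.73 [323.0, 183.7] [0.51804435 0.17404561 0.        ]
pointer_tip 0.68 [293.2, 144.6] [0.47104082 0.20726521 0.064     ]
index_mark 0.68 [267.9, 177.1] [0.46454597 0.1711967  0.064     ]
```

View pics/w3.png

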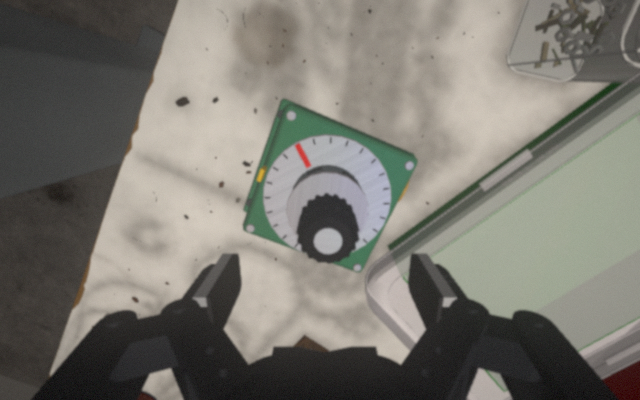

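The view shows the knob top at (328,241) between the open fingers, and the pointer at (303,155). I'll refine the knob centre.

Run:
```python
from h import *
p=arm.read_camera("wrist");s=arm.sense();print(s["tcp_pos"],s["tcp_rot"])
g=p["pixels"].mean(2)[225:258,308:350]
n,l,st,c=cv2.connectedComponentsWithStats((g>110).astype(np.uint8))
for i in range(1,n):
  if st[i,4]>100: print(st[i],c[i]+[308,225],world(p,*(c[i]+[308,225]),.146))
print(p["T"][:3,3]-s["tcp_pos"])
```

```text
[0.51791002 0.18174647 0.17256813] [3.13934275e+00 7.63709988e-04 2.08481213e+00]
[  4   1  29  27 601] [326.08652246 238.99833611] [0.52001682 0.17779566 0.146     ]
[-0.04011206  0.06781936  0.14335038]
```

Call:
apply_moves(
  moves=[-0.4,0,2,0,0,0,0,2,0,0,0,0,2,0,0,0,0,0.7,0,0.2,0,0,0,0,0.3],
)

```text
time: 5.75
tcp_pos: [0.5191, 0.1781, 0.1045]
tcp_rot: [-3.142, -0.0, 2.084]
ft_force: [0.0, 0.3, 0.6]
opening: 0.705
gripper_force: 0.0
```

Call:
apply_moves(
  moves=[0,0,0,0,0.7,0,0,0,0,0.7,0,0,0,0,0.7],
)

```text
time: 6.12
tcp_pos: [0.5206, 0.1786, 0.1057]
tcp_rot: [3.138, 0.001, 2.084]
ft_force: [3.5, 1.9, 2.1]
opening: 0.442
gripper_force: 41.3
```

Call:
apply_moves(
  moves=[0,0,0.2,0,0.7,0,0,0.2,0,0.7,0,0,0.1,0,0.7,0,0,0.1,0,0.7,0,0,0.05,0,0.7],
)

```text
time: 6.75
tcp_pos: [0.5207, 0.1786, 0.0995]
tcp_rot: [3.138, 0.001, 2.084]
ft_force: [3.0, 2.9, 8.5]
opening: 0.441
gripper_force: 41.9
```

```bash
cat > s.py <<'E'
from h import *
for i in range(6):
    p=arm.read_camera("wrist") ; s=arm.sense()
    if i==0: print(s["time"])
    print(s["tcp_pos"].round(4),s["tcp_rot"][2].round(3),s["ft_force"].round(1),s["torque"].round(2))
    if i==1: break
r=arm.spot_point(p,"collar");print(r and (r[0]["score"],r[0]["pixel"]))
cv2.imwrite("pics/cur.png",p["pixels"])
E
python3 s.py
```

```text
6.8
[0.5207 0.1786 0.0995] 2.084 [3.2 2.9 6.4] [ 0.29 -0.18 -0.02]
[0.5206 0.1786 0.0994] 2.084 [3.  2.1 7. ] [ 0.29 -0.22  0.  ]
[]
```

View pics/cur.png

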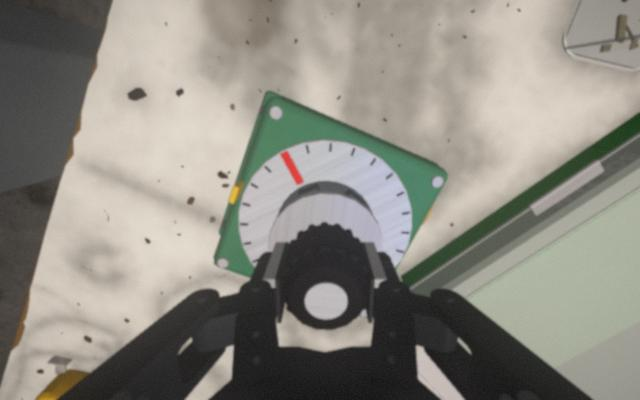

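The collar's dogs are standing on the teeth: 6.2 mm down at about 7 N. I'll start the slow turn, watching force and torque.

Call:
apply_moves(
  moves=[0,0,0,-2.5,0.7,0,0,0,-2.5,0.7,0,0,0,-2.5,0.7,0,0,0,-2.5,0.7],
)

```text
time: 7.4
tcp_pos: [0.5208, 0.1787, 0.0995]
tcp_rot: [3.138, 0.002, 2.259]
ft_force: [2.5, 3.3, 7.1]
opening: 0.447
gripper_force: 41.8
```

```bash
python3 s.py
```

```text
7.45
[0.5208 0.1787 0.0995] 2.26 [3.8 3.3 7. ] [ 0.31 -0.27 -0.02]
[0.5208 0.1786 0.0995] 2.259 [2.9 2.5 7.3] [ 0.33 -0.28  0.04]
[]
```

Call:
apply_moves(
  moves=[0,0,0,-2.5,0.7,0,0,0,-2.5,0.7,0,0,0,-2.5,0.7,0,0,0,-2.5,0.7],
)

```text
time: 8.05
tcp_pos: [0.5209, 0.1787, 0.0995]
tcp_rot: [3.138, 0.002, 2.434]
ft_force: [3.7, 2.9, 6.9]
opening: 0.445
gripper_force: 41.8
```

```bash
python3 s.py
```

```text
8.1
[0.5209 0.1787 0.0995] 2.435 [4.3 2.2 7.5] [ 0.27 -0.27 -0.03]
[0.5209 0.1787 0.0995] 2.433 [2.9 3.1 7.1] [ 0.33 -0.38  0.01]
(0.65, [322.3, 198.9])
```

Call:
apply_moves(
  moves=[0,0,0,-2.5,0.7,0,0,0,-2.5,0.7,0,0,0,-2.5,0.7,0,0,0,-2.5,0.7],
)

```text
time: 8.7
tcp_pos: [0.5208, 0.1788, 0.0986]
tcp_rot: [3.138, 0.003, 2.609]
ft_force: [4.7, 3.5, 1.1]
opening: 0.441
gripper_force: 43.8
```

```bash
python3 s.py
```

```text
8.75
[0.5208 0.1788 0.0987] 2.61 [5.1 3.8 1.9] [ 0.46 -0.75  0.02]
[0.5209 0.1788 0.0986] 2.608 [4.2 3.5 0.9] [ 0.44 -0.72 -0.  ]
[]
```

The force fell to about 1 N, so the collar has dropped in. Now I'll ease the knob home.

Call:
apply_moves(
  moves=[0,0,0.1,0,0.7,0,0,0.1,0,0.7,0,0,0.1,0,0.7,0,0,0.1,0,0.7,0,0,0,0,0.7],
)

```text
time: 9.48
tcp_pos: [0.5208, 0.1788, 0.0944]
tcp_rot: [3.138, 0.003, 2.607]
ft_force: [5.9, 3.6, 1.3]
opening: 0.443
gripper_force: 43.8
```

```bash
python3 s.py
```

```text
9.525
[0.5208 0.1788 0.0944] 2.607 [5.9 4.1 0.6] [ 0.47 -0.81  0.01]
[0.5208 0.1788 0.0944] 2.607 [6.3 4.1 0.7] [ 0.46 -0.83  0.01]
[]
```

View pics/cur.png

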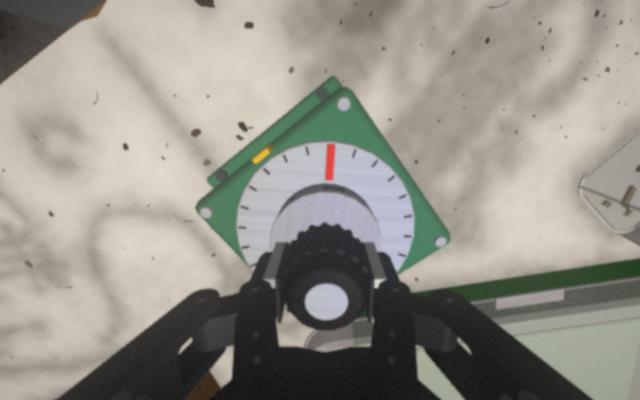

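Call:
apply_moves(
  moves=[0,0,0.1,0,0.7,0,0,0.05,0,0.7,0,0,0.05,0,0.7],
)

```text
time: 10.0
tcp_pos: [0.5211, 0.1788, 0.0939]
tcp_rot: [3.138, 0.003, 2.607]
ft_force: [1.8, 2.1, 10.2]
opening: 0.444
gripper_force: 44.7
```

```bash
python3 s.py
```

```text
10.05
[0.5211 0.1788 0.0939] 2.607 [2.1 2.7 8.5] [ 0.3  -0.2   0.01]
[0.521  0.1788 0.0939] 2.607 [2.3 3.  9.4] [ 0.29 -0.21  0.03]
[]
```

```bash
cat > d.py <<'E'
from h import *
np.set_printoptions(precision=4,suppress=True)
p=arm.read_camera("wrist")
for n,u,v in(("top",326,302),("collar",325,207),("collarL",295,222),("dial",260,200),("dial",395,215),("housing",340,125),("bench",150,150)):
    W=np.array([world(p,u+i,v+j) for i in range(-3,4) for j in range(-3,4)]);print(n,np.median(W,0))
hsv=cv2.cvtColor(p["pixels"],cv2.COLOR_BGR2HSV)
sub=np.zeros((400,640),bool);sub[60:240,190:450]=1
for n,m,z in(("red",((hsv[...,0]<8)|(hsv[...,0]>172))&(hsv[...,1]>120),.064),("yel",(hsv[...,0]>18)&(hsv[...,0]<32)&(hsv[...,1]>120),.0675)):
  m=(m&sub).astype(np.uint8);k,l,st,c=cv2.connectedComponentsWithStats(m);i=1+st[1:,4].argmax()
  w=world(p,*c[i],z);
  ys,xs=np.nonzero(l==i);X=np.array([world(p,u,v,z)[:2] for u,v in zip(xs,ys)]);a=np.linalg.svd(X-X.mean(0))[2][0]
  d=w[:2]-[.520,.1785];print(n,st[i],w,np.degrees(np.arctan2(d[1],d[0]))%360,np.linalg.norm(d),"axis",np.degrees(np.arctan2(a[1],a[0]))%180)
cv2.imwrite("pics/cur.png",p["pixels"])
E
python3 d.py
```

```text
top [0.5199 0.1781 0.1346]
collar [0.4996 0.1898 0.0837]
collarL [0.4987 0.1708 0.0835]
dial [0.4809 0.1543 0.0648]
dial [0.5329 0.2219 0.0647]
housing [0.4676 0.2194 0.056 ]
bench [0.4118 0.0785 0.0007]
red [326 144   9  36 247] [0.4823 0.2035 0.064 ] 146.51841794377694 0.04523278919703119 axis 146.2032549238042
yel [251 146  21  18 158] [0.4578 0.1715 0.0675] 186.44675507931655 0.06258863408216539 axis 97.42620614543418
```

Collar rim top reads at 83.5 mm, so it is fully down. The dial is still at 146.4° and the index is at about 186.6°. Next I'll turn the dial.

Call:
apply_moves(
  moves=[0,0,0,-4,0.7,0,0,0,-4,0.7,0,0,0,-4,0.7,0,0,0,-4,0.7,0,0,0,-4,0.7],
)

```text
time: 10.82
tcp_pos: [0.5213, 0.179, 0.0939]
tcp_rot: [3.139, 0.005, 2.958]
ft_force: [2.7, 4.3, 8.5]
opening: 0.443
gripper_force: 44.4
```

```bash
python3 s.py; python3 d.py
```

```text
10.875
[0.5213 0.1791 0.0939] 2.96 [2.4 4.  8.5] [ 0.38 -0.38 -0.05]
[0.5212 0.179  0.0939] 2.957 [3.  3.5 7.3] [ 0.39 -0.3  -0.07]
[]
top [0.5198 0.1782 0.1345]
collar [0.4967 0.1823 0.0837]
collarL [0.5026 0.164  0.0836]
dial [0.4915 0.1421 0.0649]
dial [0.5168 0.2236 0.0649]
housing [0.4567 0.1991 0.0552]
bench [0.4524 0.0476 0.0006]
red [327 145  10  35 247] [0.4762 0.19   0.064 ] 165.3109089720828 0.04527507824247105 axis 164.5553601999815
yel [283 131  21  13 167] [0.4576 0.1711 0.0675] 186.74131509994436 0.06281042262827058 axis 98.21784233576977
```

Call:
apply_moves(
  moves=[0,0,0,-4,0.7,0,0,0,-4,0.7,0,0,0,-4,0.7,0,0,0,-4,0.7,0,0,0,-4,0.7],
)

```text
time: 11.65
tcp_pos: [0.5213, 0.1793, 0.0939]
tcp_rot: [3.14, 0.006, -2.976]
ft_force: [3.4, 4.9, 7.5]
opening: 0.443
gripper_force: 44.3
```

```bash
python3 s.py; python3 d.py
```

```text
11.7
[0.5213 0.1793 0.0939] -2.974 [2.7 5.  8.1] [ 0.58 -0.42 -0.07]
[0.5213 0.1793 0.0939] -2.977 [3.4 4.  8. ] [ 0.56 -0.38 -0.08]
[]
top [0.52   0.1782 0.1345]
collar [0.4966 0.1741 0.0837]
collarL [0.5083 0.1587 0.0836]
dial [0.5054 0.1347 0.0648]
dial [0.5015 0.22   0.0646]
housing [0.4547 0.1777 0.0337]
bench [0.501  0.0322 0.0007]
red [327 145  10  35 247] [0.4746 0.1743 0.064 ] 185.32066816696533 0.04555986866705185 axis 4.469985220508243
yel [320 129  21   9 169] [0.4576 0.1707 0.0675] 187.14980649018108 0.06285249202251822 axis 95.74056292181041
```

View pics/cur.png

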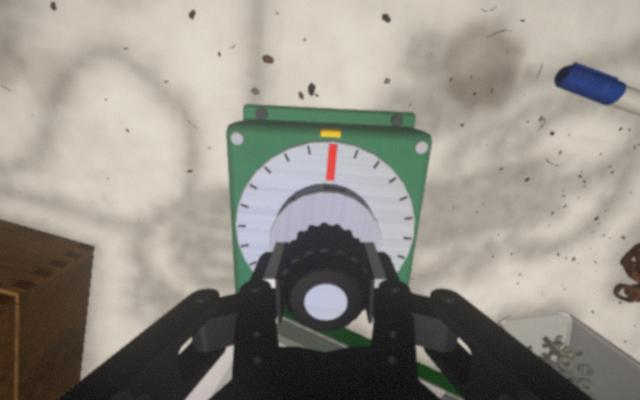

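Call:
apply_moves(
  moves=[0,0,0.05,-1.7,0.7,0,0,0,0,0.7,0,0,0,0,0.7],
)

```text
time: 12.22
tcp_pos: [0.5214, 0.1794, 0.0939]
tcp_rot: [3.14, 0.006, -2.948]
ft_force: [2.2, 4.0, 10.6]
opening: 0.443
gripper_force: 44.6
```

```bash
python3 s.py; python3 d.py
```

```text
12.275
[0.5214 0.1794 0.0939] -2.949 [ 1.4  4.4 10.4] [ 0.58 -0.24 -0.14]
[0.5213 0.1794 0.0939] -2.949 [ 1.2  3.7 10. ] [ 0.51 -0.19 -0.13]
[]
top [0.5201 0.1783 0.1345]
collar [0.4967 0.1734 0.0838]
collarL [0.5086 0.1585 0.0839]
dial [0.5065 0.1343 0.0649]
dial [0.5004 0.2194 0.0647]
housing [0.455  0.1759 0.0313]
bench [0.5055 0.0316 0.0006]
red [327 145  10  35 248] [0.4748 0.1732 0.064 ] 186.73957744207945 0.04546423348134848 axis 5.785159253237884
yel [323 129  22   9 167] [0.4577 0.1706 0.0675] 187.22454153149715 0.0628447051848062 axis 96.08231275553135
```

Travel hits a firm stop, so the knob is home, and the pointer is within 0.5° of the index. I'll ease off the pressure and release.

Call:
apply_moves(
  moves=[0,0,-0.15,0,0.7,0,0,0,0,0.3,0,0,0,0,0,0,0,0,0,0,0,0,0,0,0],
)

```text
time: 13.05
tcp_pos: [0.5185, 0.1778, 0.0923]
tcp_rot: [-3.141, -0.001, -2.948]
ft_force: [-0.1, -0.6, 0.5]
opening: 0.998
gripper_force: 0.0
```

Call:
apply_moves(
  moves=[0,0,-2,0,0,0,0,-3,0,0,0,0,-4,0,0,0,0,-4,0,0,0,0,0,0,0],
)

```text
time: 13.68
tcp_pos: [0.5217, 0.1785, 0.2272]
tcp_rot: [-3.141, 0.009, -2.948]
ft_force: [-0.7, 0.4, 0.0]
opening: 0.999
gripper_force: 0.0
```

Run:
```python
from h import *
p=arm.read_camera("wrist");s=arm.sense();print(s["time"],s["tcp_pos"],s["opening"],s["ft_force"])
cv2.imwrite("pics/fin.png",p["pixels"])
hsv=cv2.cvtColor(p["pixels"],cv2.COLOR_BGR2HSV)
for n,m,z in(("red",((hsv[...,0]<8)|(hsv[...,0]>172))&(hsv[...,1]>120),.064),("yel",(hsv[...,0]>18)&(hsv[...,0]<32)&(hsv[...,1]>120),.0675)):
  m=m.copy();m[:,:260]=0;m[:,400:]=0;m[230:]=0
  k,l,st,c=cv2.connectedComponentsWithStats(m.astype(np.uint8));i=1+st[1:,4].argmax()
  w=world(p,*c[i],z);d=w[:2]-[.520,.1785];print(n,st[i],w,np.degrees(np.arctan2(d[1],d[0]))%360)
```

```text
13.725 [0.5200701  0.17820863 0.22460382] 0.9965331051135081 [-0.08159729  0.16033965  0.00318159]
red [327 125   5  21  71] [0.47488397 0.17310722 0.064     ] 186.81630311976375
yel [325 116  12   6  55] [0.45749556 0.17065725 0.0675    ] 187.15181188798022
```

View pics/fin.png

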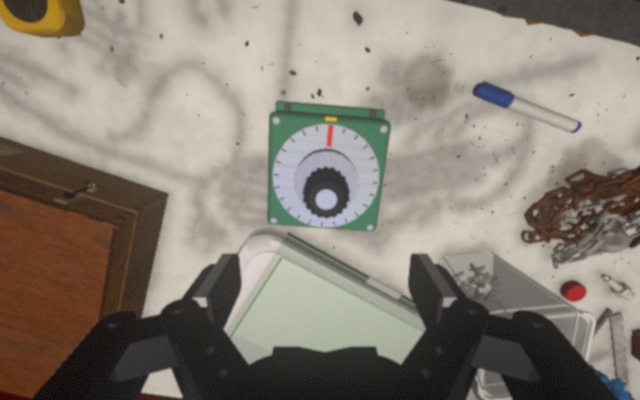

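The red pointer at (330,135) lines up with the yellow post at (331,119), and the gripper is clear. I'll check the knob height, then hand in.

Run:
```python
from h import *
p=arm.read_camera("wrist")
f=lambda u,v:np.median([world(p,u+i,v+j)[2] for i in range(-3,4) for j in range(-3,4)])
t,c,d=f(326,200),f(325,159),f(290,170);print(t,c,d)
if t<.1355 and c<.0855: print(arm.close_job())
```

```text
0.13469958093423223 0.08400851443034207 0.06470979811662791
the job is handed in; nothing more can be done
None
```

The gearhead is in gear, with the knob and collar down at a firm stop and the pointer within about 0.5° of the index post. The knob is released and the job was handed in at about 14 s, with wrist forces no higher than about 11 N in the readings after each move.

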